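# Close the cask with its lugged bung

### The arm

A 6-joint arm with a two-finger parallel gripper is mounted at the origin on the work surface. World frame = base frame: x ahead of the robot, y to its left, z up, the work surface at z = 0. Lengths are in mm, angles in rad, forces in N, time in s.
With the tool pointing down it reaches from about 300 to 775 mm from the base axis. Payload 14.6 kg.
Tool frame: the origin (TCP) lies midway between the tips of the shut fingers; the grasp point (between the pads) lies 19 mm behind it; z points along the fingers, y is the line along which they close (so a half turn about z gives the same grasp; the last joint's range is limited). The gripper opens to 94 mm and grips with 3 to 60 N. Pads are 16 mm wide; open, the fingers measure 119 mm over their backs; the gripper's body (75 mm by 177 mm) begins 78 mm behind the grasp point.
Start: joints at [1.112, 0.3, 1.521, -0, 1.321, -0.067], TCP at [210.015, 508.314, 205.446] pointing down, gripper open.
Joint ranges: [-3.03, 3.03], [-0.79, 2.21], [0.23, 2.52], [-1.04, 4.18], [0, 3.07], [-2.55, 2.55]. Speed limits (rad/s): [2.22, 2.22, 2.57, 3.14, 3.14, 3.14].

### API

Orientations are given as [roll, pitch, yaw] about the fixed x, y, z axes, in that order (R = Rz(yaw) Ry(pitch) Rx(roll)).
In Python, from cell import manip, camera gives the robot as it stands.
- The arm moves only by the tool move_arm, never from a script. Its arguments are lists of equal length, an entry for each row: "dp": the shift along the world's x, y, z in mm, a list of three; "rotation": the turn, a rotation vector about the world's x, y, z in rad, a list of three; "hand": the opening, from 0 (shut) to 1 (fully open). A call has 1 to 10 rows; each row shifts and turns the commanded pose from where the row before left it; what a row does not reach is not made up. A row lasts 1/8 s, in which the tool goes at most 62.5 mm and 10.7 degrees, less where a joint would pass 70% of its speed; a pose out of reach is approached as far as the arm can. A call with a gripper value outside its range is refused whole. The fingers move at their own pace and stop on an object; "newtons" is the grip in N (left out, the last holds). Time passes only in rows, so rows that do not move let the fingers close. It gives the time, the measured TCP pose, the force, the opening and the grip force at its end, in the units of the state.
- manip.read_state(): the state, without advancing time (a new reading comes with each control period).
- camera(name): name is "scene" or "top"; returns a dict with "image" (400x640x3 uint8, red, green, blue), "fx", "fy", "cx", "cy" (pixels), "R" (3x3) and "t" (3): a world point X has camera coordinates R X + t. Camera axes: x right, y down, z forward; pixel columns grow to the right and rows downward; lengths in mm; the calibration is good to about 2 mm. A picture is of the moment at which its call begins. There is no depth.
- manip.sign_off(): hands the job in; it is judged then, once.
The state is a dict: "clock": time; "joints": joint angles; "qd": joint speeds; "effort": joint torques, N m; "eef_pos": TCP position; "eef_rot": TCP orientation; "wrist_force": force on the tool from outside, world axes, zero at the start; "moment": the same for the moment, N m; "finger_gap": finger opening in mm; "finger_force": force on a finger pad.
Only numpy, scipy, OpenCV 4.12 (cv2) and the standard library are available. Lean on these libraries where they do the work, as an engineer would, in place of code of your own. Each camera call takes 0.05 s, during which the arm holds its last target. There are 200 camera calls.

### The job

Close the small cask on the tasting table: take the wooden bung that has three lugs, set its cone into the notched steel collar on the cask's head, and turn it under light pressure until its lugs drop into the notches and it sits fully home, upright and let go. Do not force it down hard, and leave the other things on the table as they are.

Things in the scene. Friction and masses are not known exactly. Their poses are not given: they have to be found in the camera images.
- bung: The loose bung to fit: pale turned wood, 0.15 to 0.31 kg, 90 mm high, standing on its narrow end. Origin at the centre of the narrow underside, z up its axis. A cone, radius 20 mm at z = 0 growing to 35 mm at z = 38 mm, then a round head (radius 34 mm) up to z = 58 mm, with three lugs on the head and a bar handle on top.
- bung_handle (a point): Middle of the bung's bar handle, 74 mm above the bung's origin, same axes. The bar is 60 mm long (along x), 18 mm thick (along y) and stands from 58 to 90 mm above the bung's underside.
- bung_lug (a point): Tip of one of the three lugs, 46 mm out along the bung's +x and 38 mm above its origin (the lug's underside). The other two are at 120 and 240 degrees. Each lug is 14 mm wide and 16 mm high.
- cask: Upright oak cask, fixed to the table, 188 mm across, 150 mm high, a 96 mm wide steel collar in the middle of its head. Origin at the centre of its underside. The collar was fitted at any angle and does not turn; its angle is not reported and the cask's x and y do not tell it: feel for the notches, or see them from above.
- mouth (a point): Centre of the collar's open top, 169 mm above the table. A crown ring (inner radius 37, outer 48 mm) cut by three notches 120 degrees apart, 11 mm deep, about 20 mm wide at the inner side, stands over a conical seat that matches the bung's cone. With the lugs on top of the crown the bung's origin is 38 mm below this point and the cone has 3.5 mm of sideways play.
- seat (a point): Where the bung's origin comes to lie when it is fully home: on the collar's axis, 47 mm below the mouth. With the lugs within about 5 degrees of the notches the bung drops the last 9 mm and its cone centres itself.
- plain_bung: Bystander: a bung of the same pale wood, same cone and bar handle, but with a plain round flange (90 mm across) in place of the lugs, 90 mm high; origin at the centre of its underside.
- glass1: Bystander: stemmed wine glass, 76 mm across, 175 mm high; origin at the centre of its foot.
- glass2: Bystander: a second wine glass like glass1.
- bottle: Bystander: standing green wine bottle, 74 mm across, 240 mm high; origin at the centre of its base.
- dish: Bystander: white bowl, 110 mm across, 40 mm high; origin at the centre of its base.
- coasters: Bystander: stack of cork coasters, 90 mm across, 24 mm high; origin at the centre of its underside.
Things that resemble listed ones, but are neither listed nor needed, are in the scene too. What is shaped like the bung but green, purple or red is not meant.

How it is judged:
By the outcome, as a careful person would: the job done as asked, in the order asked, and still so for the second after the job is handed in, with the robot touching nothing.
It also fails if it takes over 67 s, if anything falls off the work surface, if the arm or the gripper's body presses on something with over 40 N, if the wrist force passes 120 N, or if a joint passes its speed limit or range.

## Working session

There is one attempt and no reset: what is moved stays moved. The work goes in short steps, Python scripts to look and compute and a tool call to move; the robot and the scene stay as the last step left them, time stands still between calls to the robot, and variables do not carry over. Pictures are saved under pics/ and viewed, at most 10 in all, crops included, and the job is handed in when it is done.

Besides the shell and the picture viewer there is one more tool, called after "Call:" as a command line: name --argument value ..., lists and objects as JSON in quotes. move_arm: Moves the arm, as the interface text tells. Its arguments: {"type":"object","properties":{"dp":{"type":"array","items":{"type":"array","items":{"type":"number"}}},"rotation":{"type":"array","items":{"type":"array","items":{"type":"number"}}},"hand":{"type":"array","items":{"type":"number"}},"newtons":{"type":"number"}},"required":["dp","rotation","hand"]}

```bash
mkdir -p pics; python3 - <<'E'
from cell import manip,camera
import cv2
for n in("scene","top"):
    c=camera(n);cv2.imwrite(f"pics/{n}0.png",c["image"][:,:,::-1])
    print(n,c["fx"],c["fy"],c["cx"],c["cy"],c["R"],c["t"])
print(manip.read_state())
E
```

```text
scene 491.8072152916574 491.8072152916574 317.3103594387082 202.36486088548233 [[-0.15452079  0.98788248 -0.01454448]
 [ 0.58005044  0.07879253 -0.81076089]
 [-0.79979048 -0.13371594 -0.58519674]] [  56.92631359 -216.19878119 1676.53993424]
top 380.43649598003594 380.43649598003594 324.12387010010406 204.22103528566404 [[-0.14521002 -0.98938895 -0.00485414]
 [-0.96771342  0.14304694 -0.20752904]
 [ 0.20602131 -0.02543787 -0.97821681]] [ 78.99869637 531.11846861 949.07043118]
{'clock': 0.1, 'joints': array([ 1.11237801e+00,  3.00450739e-01,  1.52152287e+00, -2.93943089e-05,
        1.32069458e+00, -6.66217096e-02]), 'qd': array([-0.00080117,  0.00028481, -0.00254564,  0.00061998, -0.00076899,
        0.00121418]), 'effort': array([ 5.97477924e-05, -5.32649159e+01, -3.53278649e+01,  7.08675664e-02,
        2.35582731e-02, -9.02767397e-05]), 'eef_pos': array([209.93281639, 508.1014839 , 204.92212087]), 'eef_rot': array([-3.14051761e+00, -4.31922606e-05,  2.74980331e+00]), 'wrist_force': array([ 0.16516796, -0.31386629, -0.74810282]), 'moment': array([0.01294397, 0.00175508, 0.00072746]), 'finger_force': 0.0, 'finger_gap': 94.05518809554528}
```

View pics/scene0.png

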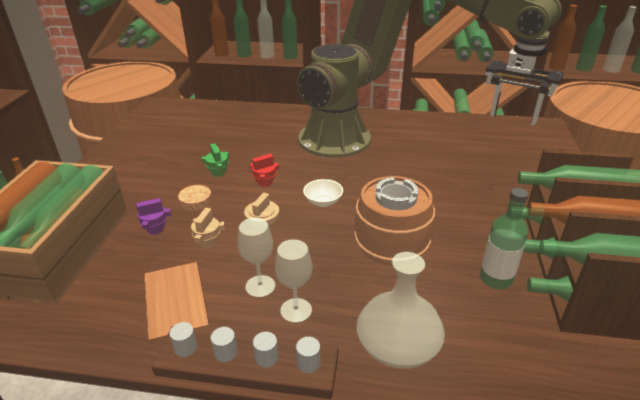

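View pics/top0.png

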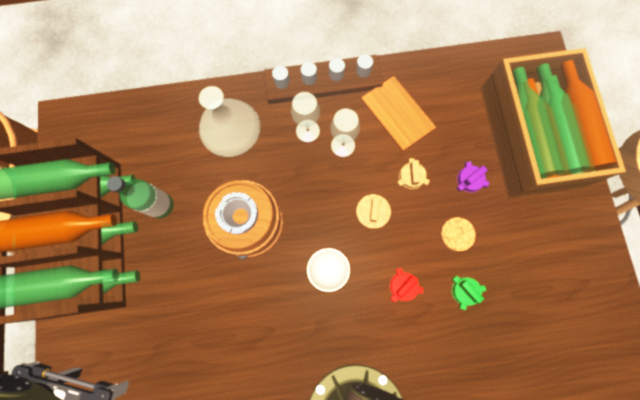

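Two pale bungs show in the top view. The one at (413,174) has points sticking out around it, so it looks like the lugged bung. The one at (374,211) has a plain round flange, and the red, green and purple ones are not meant. The cask collar is at (237,213). I'll confirm with one enlarged crop.

```bash
cat > h.py <<'E'
import numpy as np
def ray(c,u,v,z):
    d=c["R"].T@np.array([(u-c["cx"])/c["fx"],(v-c["cy"])/c["fy"],1]);o=-c["R"].T@c["t"]
    return o+d*(z-o[2])/d[2]
def proj(c,X):
    p=c["R"]@np.array(X)+c["t"];return np.array([c["cx"]+c["fx"]*p[0]/p[2],c["cy"]+c["fy"]*p[1]/p[2]])
E
python3 - <<'E'
from cell import camera
from h import *
import cv2
c=camera("top");im=c["image"][:,:,::-1]
a=cv2.resize(im[150:200,388:438],(400,400),interpolation=cv2.INTER_CUBIC)
b=cv2.resize(im[184:244,206:266],(400,400),interpolation=cv2.INTER_CUBIC)
cv2.imwrite("pics/crop1.png",cv2.hconcat([a,b]))
print(ray(c,413,174,90),ray(c,237,213,169))
E
```

```text
[ 575.29957692 -237.75303605   90.        ] [522.13615223 207.47394256 169.        ]
```

View pics/crop1.png

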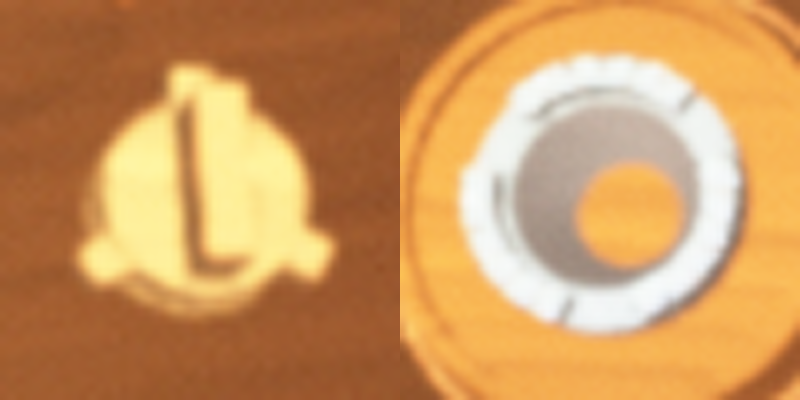

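The crop confirms it. The pale bung has three lugs, at crop (190,85), (100,262) and (315,252), and its bar points at the first one. The collar shows notch edges at crop (500,130), (690,100) and (570,310). Next I'll fit the poses.

```bash
cat > fit.py <<'E'
import numpy as np,cv2
from h import proj
from scipy.optimize import minimize
S=4
def sil(c,x,y,a,box,z0=0):
    u0,v0,u1,v1=box;m=np.zeros(((v1-v0)*S,(u1-u0)*S),np.uint8);ca,sa=np.cos(a),np.sin(a)
    def hull(P):
        q=np.array([proj(c,(x+ca*p[0]-sa*p[1],y+sa*p[0]+ca*p[1],z0+p[2])) for p in P])
        q=((q-[u0,v0]+.5)*S);cv2.fillConvexPoly(m,np.round(cv2.convexHull(q.astype(np.float32))*16).astype(int),1,shift=4)
    t=np.linspace(0,2*np.pi,40)
    circ=lambda r,z:[(r*np.cos(k),r*np.sin(k),z) for k in t]
    hull(circ(20,0)+circ(35,38));hull(circ(35,38)+circ(34,58))
    hull([(i,j,k) for i in(-30,30) for j in(-9,9) for k in(58,90)])
    for b in(0,2*np.pi/3,4*np.pi/3):
        cb,sb=np.cos(b),np.sin(b)
        hull([(cb*i-sb*j,sb*i+cb*j,k) for i in(25,46) for j in(-7,7) for k in(38,54)])
    return cv2.resize(m.astype(np.float32),None,fx=1/S,fy=1/S,interpolation=cv2.INTER_AREA)
E
python3 - <<'E'
from fit import *
from h import *
from cell import camera
ct,cs=camera("top"),camera("scene")
bx={0:(385,148,441,202),1:(185,203,232,250)};M=[]
for k,c in enumerate((ct,cs)):
    b=bx[k];h=cv2.cvtColor(c["image"],cv2.COLOR_RGB2HSV)[b[1]:b[3],b[0]:b[2]]
    M.append((h[...,2]>(175 if k==0 else 140)).astype(float))
    cv2.imwrite(f"pics/m{k}.png",cv2.resize(M[-1]*255,None,fx=6,fy=6))
def cost(p,ks=(0,1)):
    return sum(np.abs(sil(c,p[0],p[1],p[2]/50,bx[k])-M[k]).sum()/M[k].sum() for k,c in enumerate((ct,cs)) if k in ks)
for ks in((0,1),(0,)):
    r=[minimize(cost,(575,-238,50*a),(ks,),method="Nelder-Mead",options=dict(initial_simplex=[(575+i,-238+j,50*a+l) for i,j,l in((0,0,0),(8,0,0),(0,8,0),(0,0,10))])) for a in np.radians([-20,0,20,40,60,80,100])]
    b=min(r,key=lambda q:q.fun);print(ks,b.x[:2],np.degrees(b.x[2]/50),b.fun)
# collar
g=cv2.cvtColor(ct["image"],cv2.COLOR_RGB2HSV).astype(float)
W=255-g[...,1]
def samp(c,I,x,y,r,t,z):
    q=np.array([proj(c,(x+r*np.cos(k),y+r*np.sin(k),z)) for k in t],np.float32)
    return cv2.remap(I.astype(np.float32),q[:,0].copy().reshape(-1,1),q[:,1].copy().reshape(-1,1),cv2.INTER_LINEAR).ravel()
t=np.radians(np.arange(0,360,10))
V=g[...,2]*W
f=lambda p:-(samp(ct,V,*p,46,t,169).mean()-samp(ct,V,*p,50,t,169).mean()+samp(ct,V,*p,39,t,169).mean()-samp(ct,V,*p,35,t,169).mean())
b=min((minimize(f,(522+i,207+j),method="Nelder-Mead") for i in(-4,0,4) for j in(-4,0,4)),key=lambda q:q.fun);print("mouth",b.x,b.fun)
x,y=b.x;tt=np.radians(np.arange(0,360,1))
P=np.array([samp(ct,g[...,2],x,y,r,tt,169) for r in np.arange(32,56,.5)])
P2=cv2.cvtColor(cs["image"],cv2.COLOR_RGB2GRAY)[168:222,366:431]
A=cv2.resize(P.astype(np.uint8),(720,192));B=cv2.resize(P2,(480,400),interpolation=cv2.INTER_CUBIC)
o=np.zeros((592,720),np.uint8);o[:192]=A;o[192:,:480]=B;cv2.imwrite("pics/col.png",o)
E
```

```text
(0, 1) [ 581.56271982 -248.16994784] -3.7488486601883277 0.9433946903819621
(0,) [ 584.97128205 -248.11958885] -7.346746811602915 0.14253656914893617
mouth [525.45286766 210.90953728] -31927.26171875[ WARN:0@0.918] global loadsave.cpp:1063 imwrite_ Unsupported depth image for selected encoder is fallbacked to CV_8U.
```

View pics/col.png

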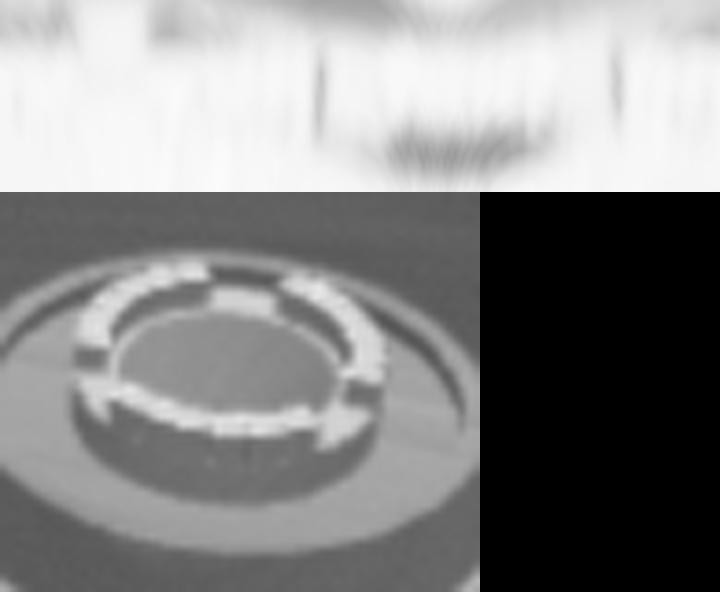

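The scene crop shows the three notches at (245,275), (93,357) and (358,405). In the top polar strip the walls are at 160° and 308°, so the notches lie at about 54–55° mod 120°. I'll check both fits with overlays.

```bash
python3 - <<'E'
from fit import *
from h import *
from cell import camera
ct,cs=camera("top"),camera("scene")
def ov(c,box,S2,p=None,m=None):
    u0,v0,u1,v1=box;im=cv2.resize(c["image"][v0:v1,u0:u1,::-1],None,fx=S2,fy=S2,interpolation=cv2.INTER_CUBIC)
    if p:
        s=cv2.resize(sil(c,*p,box),None,fx=S2,fy=S2)
        k,_=cv2.findContours((s>.5).astype(np.uint8),cv2.RETR_EXTERNAL,cv2.CHAIN_APPROX_NONE);cv2.drawContours(im,k,-1,(255,0,0),1)
    if m:
        n=np.radians(54.5)
        for r in(37,48):
            q=[(proj(c,(m[0]+r*np.cos(a),m[1]+r*np.sin(a),169))-[u0,v0]+.5)*S2 for a in np.linspace(0,6.283,60)]
            cv2.polylines(im,[np.int32(q)],True,(255,0,0),1)
        for k in range(3):
            a=n+k*2.0944
            q=(proj(c,(m[0]+42*np.cos(a),m[1]+42*np.sin(a),164))-[u0,v0]+.5)*S2;cv2.circle(im,tuple(int(w) for w in q),4,(0,0,255),-1)
    return cv2.resize(im,(395,295) )
p=(585,-248.1,np.radians(-7.3));m=(525.5,210.9)
o=cv2.vconcat([cv2.hconcat([ov(ct,(380,148,444,196),8,p),ov(cs,(174,203,238,251),8,p)]),cv2.hconcat([ov(ct,(205,189,269,237),8,None,m),ov(cs,(366,168,430,216),8,None,m)])])
cv2.imwrite("pics/ov.png",o)
E
```

```text
(no output)
```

View pics/ov.png

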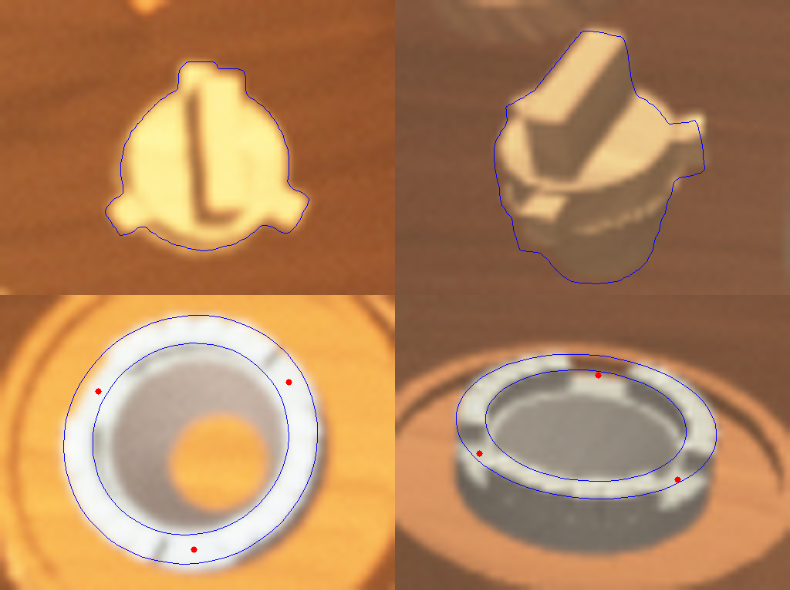

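The overlays agree in both views. The bung is at about (585,-248) with yaw -7.3°. The mouth is at (525.5,211) with the notches at 54.5°. Next I'll check clearances to the neighbours.

```bash
python3 - <<'E'
from h import *
from cell import camera
ct,cs=camera("top"),camera("scene")
for n,u,v,z in(("plain",374,211,60),("g foot",308,131,3),("g foot",343,146,3),("purple",472,178,50),("cork",459,234,20),("dish",328,269,40),("decanter top",210,97,210)):print(n,ray(ct,u,v,z).round())
for n,u,v,z in(("g foot",260,286,3),("g foot",296,310,3),("gtop a",255,225,175),("gtop b",294,247,175)):print(n,ray(cs,u,v,z).round())
E
```

```text
plain [ 499. -126.   60.]
g foot [770.  14.   3.]
g foot [710. -79.   3.]
purple [ 551. -404.   50.]
cork [ 411. -347.   20.]
dish [369.  15.  40.]
decanter top [801. 235. 210.]
g foot [714. -77.   3.]
g foot [773.  17.   3.]
gtop a [708. -75. 175.]
gtop b [765.  19. 175.]
```

Call:
move_arm --dp '[[23,-47,4],[23,-47,4],[23,-47,4],[23,-47,4],[23,-47,4],[23,-47,0],[23,-47,0],[23,-47,0],[23,-47,0],[23,-47,0]]' --rotation '[[0,0,0.0264],[0,0,0.0264],[0,0,0.0264],[0,0,0.0264],[0,0,0.0264],[0,0,0.0264],[0,0,0.0264],[0,0,0.0264],[0,0,0.0264],[0,0,0.0264]]' --hand '[1,1,0.6,0.6,0.6,0.6,0.6,0.6,0.6,0.6]'

```text
clock: 1.7
eef_pos: [440.6, 36.6, 225.7]
eef_rot: [3.141, 0.001, 3.015]
wrist_force: [0.6, 0.1, -0.0]
finger_gap: 56.2
finger_force: 0.0
```

Call:
move_arm --dp '[[24,-47,0],[24,-47,0],[24,-47,0],[24,-47,0],[24,-47,0],[24,-49,0],[0,0,-40],[0,0,-40],[0,0,0]]' --rotation '[[0,0,0],[0,0,0],[0,0,0],[0,0,0],[0,0,0],[0,0,0],[0,0,0],[0,0,0],[0,0,0]]' --hand '[0.6,0.6,0.6,0.6,0.6,0.6,0.6,0.6,0.6]'

```text
clock: 2.82
eef_pos: [582.8, -245.2, 142.7]
eef_rot: [3.14, -0.005, 3.014]
wrist_force: [-0.1, 0.2, -0.6]
finger_gap: 56.5
finger_force: 0.0
```

```bash
python3 - <<'E'
from cell import camera,manip
import cv2
s=manip.read_state();print(s["eef_pos"],s["eef_rot"])
a=camera("scene")["image"][60:260,120:320,::-1];b=camera("top")["image"][110:260,330:480,::-1]
cv2.imwrite("pics/near.png",cv2.hconcat([cv2.resize(a,(400,400)),cv2.resize(b,(400,400))]))
E
```

```text
[ 582.79440671 -245.20482767  142.74906418] [ 3.13984242 -0.00520458  3.01365343]
```

View pics/near.png

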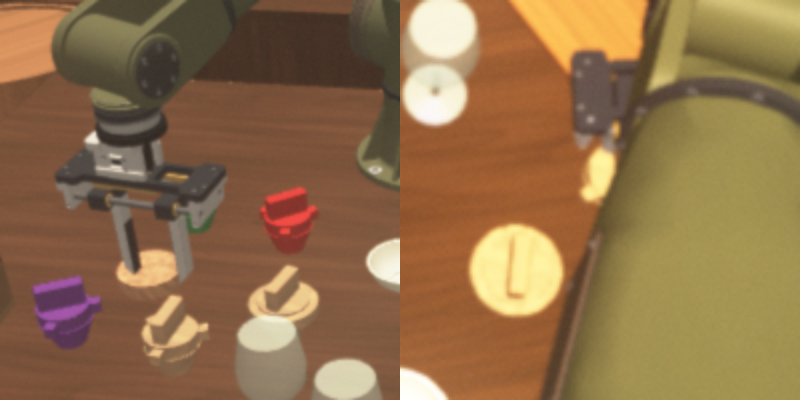

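The fingers at (130,270) and (183,275) in the left half straddle the bung, which stands below them with its handle at (170,315). I'll descend with a small correction and grip.

Call:
move_arm --dp '[[2,-3,-30],[0,0,-30],[0,0,-17],[0,0,0],[0,0,0],[0,0,0],[0,0,0],[0,0,0]]' --rotation '[[0,0,0],[0,0,0],[0,0,0],[0,0,0],[0,0,0],[0,0,0],[0,0,0],[0,0,0]]' --hand '[0.6,0.6,0.6,0.6,0,0,0,0]' --newtons 20

```text
clock: 3.92
eef_pos: [586.1, -248.7, 68.7]
eef_rot: [-3.142, 0.0, 3.014]
wrist_force: [0.2, 0.5, 0.5]
finger_gap: 19.8
finger_force: 0.3
```

Call:
move_arm --dp '[[0,0,-5],[0,0,0],[0,0,0],[0,0,0],[0,0,0]]' --rotation '[[0,0,0],[0,0,0],[0,0,0],[0,0,0],[0,0,0]]' --hand '[0.26,0.26,0,0,0]' --newtons 25

```text
clock: 4.55
eef_pos: [586.0, -248.6, 63.3]
eef_rot: [3.142, -0.0, 3.014]
wrist_force: [0.5, -0.2, -1.3]
finger_gap: 17.9
finger_force: 25.0
```

Call:
move_arm --dp '[[0,0,20],[0,0,50],[0,0,55],[0,0,55],[0,0,25],[-6,45,0],[-6,45,0],[-6,45,0],[-6,45,0],[-6,45,0]]' --rotation '[[0,0,0],[0,0,0],[0,0,0],[0,0,0],[0,0,0],[0,0,-0.1016],[0,0,-0.1016],[0,0,-0.1016],[0,0,-0.1016],[0,0,-0.1016]]' --hand '[0,0,0,0,0,0,0,0,0,0]'

```text
clock: 5.8
eef_pos: [555.5, -22.3, 270.1]
eef_rot: [3.141, 0.001, 2.502]
wrist_force: [0.1, -0.4, -1.2]
finger_gap: 17.6
finger_force: 25.0
```

Call:
move_arm --dp '[[-6,46,0],[-6,46,0],[-6,46,0],[-6,46,0],[-6,50,0],[0,0,0],[0,0,0]]' --rotation '[[0,0,-0.1016],[0,0,-0.1016],[0,0,-0.1016],[0,0,-0.1016],[0,0,-0.1016],[0,0,0],[0,0,0]]' --hand '[0,0,0,0,0,0,0]'

```text
clock: 6.68
eef_pos: [526.0, 210.0, 269.4]
eef_rot: [3.141, 0.0, 1.999]
wrist_force: [-0.2, -0.4, -1.9]
finger_gap: 17.9
finger_force: 25.0
```

```bash
python3 - <<'E'
from cell import camera,manip
from fit import *
s=manip.read_state();print(s["eef_pos"],s["eef_rot"],s["wrist_force"],s["finger_gap"])
c=camera("scene");p=s["eef_pos"];y=s["eef_rot"][2]-np.pi
box=(340,80,450,220);im=cv2.resize(c["image"][80:220,340:450,::-1],None,fx=4,fy=4,interpolation=cv2.INTER_CUBIC)
k,_=cv2.findContours((cv2.resize(sil(c,p[0],p[1],y,box,p[2]-63),None,fx=4,fy=4)>.5).astype(np.uint8),0,1);cv2.drawContours(im,k,-1,(255,0,0),1)
cv2.imwrite("pics/held.png",im)
E
```

```text
[525.99022797 210.02149109 269.41159354] [3.14067907e+00 3.56235057e-04 1.99888586e+00] [-0.20388286 -0.41401836 -1.93248357] 17.893692906849083
```

View pics/held.png

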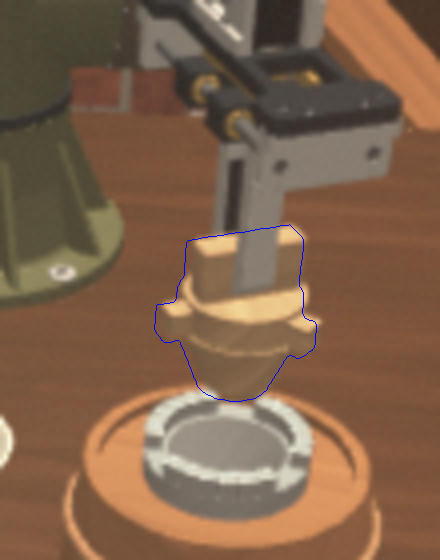

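The held bung at (240,310) matches the predicted outline, upright over the collar at (228,450). I'll lower it to just above contact, then go slowly.

Call:
move_arm --dp '[[0,0,-35],[0,0,-25],[0,0,-9],[0,0,0],[0,0,-3],[0,0,-3],[0,0,0]]' --rotation '[[0,0,0],[0,0,0],[0,0,0],[0,0,0],[0,0,0],[0,0,0],[0,0,0]]' --hand '[0,0,0,0,0,0,0]'

```text
clock: 7.6
eef_pos: [526.0, 210.3, 193.5]
eef_rot: [-3.142, -0.0, 1.998]
wrist_force: [0.5, 0.3, -1.9]
finger_gap: 17.7
finger_force: 25.0
```

Call:
move_arm --dp '[[0,0,-2],[0,0,-2],[0,0,0]]' --rotation '[[0,0,0],[0,0,0],[0,0,0]]' --hand '[0,0,0]'

```text
clock: 7.98
eef_pos: [526.0, 210.1, 189.5]
eef_rot: [-3.141, 0.0, 1.998]
wrist_force: [-1.2, -2.5, -0.8]
finger_gap: 17.7
finger_force: 25.0
```

Call:
move_arm --dp '[[0,-0.5,-2],[0,0,-1],[0,0,0]]' --rotation '[[0,0,0],[0,0,0],[0,0,0]]' --hand '[0,0,0]'

```text
clock: 8.35
eef_pos: [526.1, 209.3, 187.3]
eef_rot: [3.141, 0.001, 1.998]
wrist_force: [-4.2, -6.7, 9.5]
finger_gap: 17.4
finger_force: 25.0
```

Call:
move_arm --dp '[[-0.6,-1,0],[0,0,-1],[0,0,0]]' --rotation '[[0,0,0],[0,0,0],[0,0,0]]' --hand '[0,0,0]'

```text
clock: 8.72
eef_pos: [525.6, 208.6, 185.7]
eef_rot: [3.141, 0.0, 1.998]
wrist_force: [-0.2, -4.4, 5.1]
finger_gap: 18.0
finger_force: 25.0
```

Call:
move_arm --dp '[[0,-1,0],[0,0,-1],[0,0,0]]' --rotation '[[0,0,0],[0,0,0],[0,0,0]]' --hand '[0,0,0]'

```text
clock: 9.1
eef_pos: [525.6, 208.3, 185.4]
eef_rot: [3.14, -0.001, 1.998]
wrist_force: [-3.0, 1.1, 10.5]
finger_gap: 18.0
finger_force: 25.0
```

Call:
move_arm --dp '[[0,0,0],[0,0,0],[0,0,0],[0,0,20],[0,0,40],[0,0,40],[-30,0,20],[-50,0,0],[-50,0,0],[0,0,0]]' --rotation '[[0,0,0],[0,0,0],[0,0,0],[0,0,0],[0,0,0],[0,0,0],[0,0,0],[0,0,0],[0,0,0],[0,0,0]]' --hand '[0.6,0.6,0.6,0.6,0.6,0.6,0.6,0.6,0.6,0.6]'

```text
clock: 10.35
eef_pos: [393.5, 208.0, 305.2]
eef_rot: [3.14, -0.0, 1.999]
wrist_force: [0.2, 0.3, -0.4]
finger_gap: 56.6
finger_force: 0.0
```

```bash
python3 - <<'E'
from cell import camera,manip
from fit import *
s=manip.read_state();print(s["eef_pos"],s["wrist_force"])
c=camera("scene");box=(350,130,440,230);out=[]
raw=cv2.resize(c["image"][130:230,350:440,::-1],None,fx=4,fy=4,interpolation=cv2.INTER_CUBIC)
im=raw.copy();k,_=cv2.findContours((cv2.resize(sil(c,525.6,208.5,np.radians(-65.5),box,122),None,fx=4,fy=4)>.5).astype(np.uint8),0,1);cv2.drawContours(im,k,-1,(255,0,0),1)
cv2.imwrite("pics/fin.png",cv2.hconcat([raw,im]))
E
```

```text
[393.53992161 207.96068983 305.18993027] [ 0.23776095  0.27487871 -0.43274319]
```

View pics/fin.png

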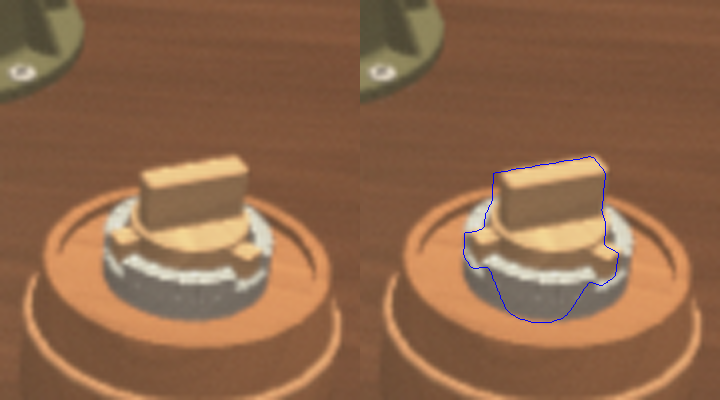

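In the left half the lugs at (125,240) and (250,252) sit in their notches, and the height matches the fully home outline. I'll confirm by pressing lightly on the handle top with shut fingers; if the bung is home, contact comes at z ≈ 212.

Call:
move_arm --dp '[[50,1,0],[50,1,0],[32,1,-30],[0,0,-40],[0,0,-15],[0,0,0],[0,0,-4],[0,0,-2],[0,0,0]]' --rotation '[[0,0,0],[0,0,0],[0,0,0],[0,0,0],[0,0,0],[0,0,0],[0,0,0],[0,0,0],[0,0,0]]' --hand '[0,0,0,0,0,0,0,0,0]'

```text
clock: 11.52
eef_pos: [527.5, 210.9, 214.0]
eef_rot: [3.141, 0.0, 1.998]
wrist_force: [-0.4, -0.5, -0.3]
finger_gap: 0.3
finger_force: 0.0
```

Call:
move_arm --dp '[[0,0,-1],[0,0,-1],[0,0,-0.5],[0,0,0]]' --rotation '[[0,0,0],[0,0,0],[0,0,0],[0,0,0]]' --hand '[0,0,0,0]'

```text
clock: 12.02
eef_pos: [527.7, 211.0, 212.6]
eef_rot: [3.139, 0.0, 1.998]
wrist_force: [-3.0, -1.1, 11.8]
finger_gap: 0.3
finger_force: 5.8
```

Call:
move_arm --dp '[[0,0,20],[0,0,40],[0,0,40],[-30,0,0],[-40,0,0],[-40,0,0],[0,0,0],[0,0,0]]' --rotation '[[0,0,0],[0,0,0],[0,0,0],[0,0,0],[0,0,0],[0,0,0],[0,0,0],[0,0,0]]' --hand '[0,0,0,0,0,0,0,0]'

```text
clock: 13.02
eef_pos: [417.9, 210.9, 311.2]
eef_rot: [3.141, 0.0, 1.998]
wrist_force: [-0.7, -0.1, 0.1]
finger_gap: 0.5
finger_force: 0.0
```

```bash
python3 - <<'E'
from cell import camera,manip
import cv2
cv2.imwrite("pics/end.png",cv2.resize(camera("scene")["image"][130:230,350:440,::-1],None,fx=4,fy=4))
E
```

```text
(no output)
```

View pics/end.png

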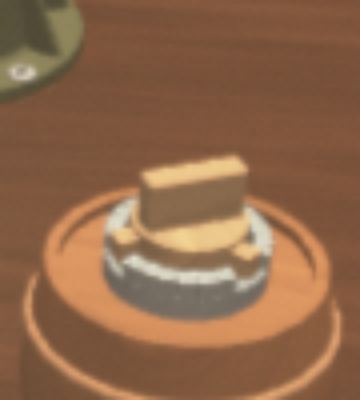

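The bung is upright in the collar, with its lugs at (125,240) and (250,252) down in the notches, and the arm is clear.

```bash
python3 -c "
from cell import manip
print(manip.sign_off())"
```

```text
the job is handed in; nothing more can be done
None
```

The three-lugged bung is in the cask's collar, upright and let go, with its lugs in the notches; a light press met the handle top at 212.6 mm against about 212 mm for fully home, no wrist force I read passed about 13 N, and I handed the job in at about 13 s.

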